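# Ready the capsule coffee machine

### The job

Make a mug of coffee ready to run: first nudge the white mug along the pulled-out drip tray until it stands centred on the round cup rest, then push the tray straight home into the coffee machine, fully in and square, with the mug riding on it under the outlet. Only then press the larger of the two buttons on top of the machine and let it come up again. Only push with the fingertips: do not lift or tip the mug or the tray, do not press the small button, and leave the other things alone.

Things in the scene. Friction and masses are not known exactly. Their poses are not given: they have to be found in the camera images.
- machine: Dark red and black capsule coffee machine, fixed, 250 mm long, 176 mm wide, 235 mm high. Own -x is its front, +y its left seen along +x, z up. Origin on the counter straight below the outlet, where the centre of the cup rest must end. The brew head (124 mm wide, x = -44 to 84 mm, z = 155 to 235 mm) hangs over the tray. Behind the buttons, from x = 69 mm, a fixed chrome loop rises to z = 255 mm.
- spout (a point): Outlet of the machine: the point between the two jets, 137 mm above the counter on the axis of the machine's origin.
- bay_stop (a point): Middle of the flat stop at the back of the machine's bay, on the counter, at machine x = 110 mm. The bay takes the tray's rear end: open to the front, mouth with rounded cheeks (radius 10 mm) at machine x = 56 mm, 136 mm clear width (3 mm play each side of the tray), 86 mm clear height.
- tray: Loose dark drip tray unit with steel cup grid, 200 mm long (x), 130 mm wide (y), deck 35 mm high, 0.42 to 0.6 kg, slides on the counter. Origin on its underside below the centre of its round cup rest; axes as the machine's when square. Home: origin on the machine's origin, rear end on the stop. It starts pulled out 82 to 102 mm, askew up to 0.13 rad, its rear in front of the bay's mouth.
- tray_front (a point): Middle of the tray's flat front face, halfway up (17 mm above the counter), at tray x = -90 mm. The face is 35 mm high and 106 mm wide between its rounded corners (radius 12 mm).
- tray_rear (a point): Middle of the tray's rear end, on the counter, at tray x = +110 mm; its corners are rounded (radius 18 mm). The open bin for used capsules stands on the deck here from tray x = 68 to 106 mm, up to 77 mm above the counter.
- cup_rest (a point): Centre of the round steel cup rest (90 mm across, dark rim) on the tray's deck, 35 mm above the counter, above the tray's origin. It is only a mark, flush with the deck.
- mug: White mug, loose, on the tray's deck: straight round wall 83 mm across, 91 mm high, 0.25 to 0.36 kg. The handle points along its own -y and reaches 77 mm from the mug's axis. Origin on its underside, 18.5 mm from the axis toward the handle; mug_foot is on the axis. It starts 25 to 52 mm from the cup rest's centre, toward the tray's front, handle to the right.
- mug_foot (a point): Centre of the mug's underside, on the axis of its round wall.
- big_button (a joint): Large-cup button, the larger of the two white buttons (32 mm across) on the machine's brew head, on its right (-y) half: 0 = up, 0.006 m = fully pressed. Spring button, fully down at 4 N, moves straight down.
- big_button_top (a point): Centre of the top face of the large button, about 245 mm above the counter and 10 mm above the head around it. Mind the wall cabinet to the left of the machine: it hangs from about 0.46 m above the counter upward, roughly from y = -0.12 m to the left and from x = 0.55 m back; a hand leaning back toward the robot keeps the wrist clear of it.
- small_button (a joint): Small-cup button (20 mm across), beside the large one, 62 mm to its left (+y): 0 = up, 0.006 m = pressed. Must not be pressed.
- tea_box: Bystander: pale green tea box, 71 x 126 x 76 mm, loose, to the left of the tray. Origin at the centre of its underside.
- spare_cup: Bystander: low white cup with handle, 95 x 124 x 57 mm, loose, standing on the counter at the left front. Origin at the centre of its underside.
- spice: Bystander: spice jar with dark lid, 44 mm across, 105 mm high, loose, to the left of the machine. Origin at the centre of its underside.

How it is judged:
By the outcome, as a careful person would: the job done as asked, in the order asked, and still so for the second after the job is handed in, with the robot touching nothing.
It also fails if it takes over 67 s, if anything falls off the work surface, if the arm or the gripper's body presses on something with over 40 N, if the wrist force passes 120 N, or if a joint passes its speed limit or range.

### The arm

A 7-joint arm with a two-finger parallel gripper is mounted at the origin on a cart in front of the work surface, level with it; the furniture and walls round the work are solid. World frame = base frame: x ahead of the robot, y to its left, z up, the work surface at z = 0. Lengths are in m, angles in rad, forces in N, time in s.
With the tool pointing down it reaches from about 0.425 to 0.875 m from the base axis. Payload 8.4 kg.
Tool frame: the origin (TCP) lies at the very end of the fingers, on their centre line; the grasp point (between the pads) lies 19 mm behind it; z points along the fingers, y is the line along which they close (so a half turn about z gives the same grasp; the last joint's range is limited). The gripper opens to 85 mm and grips with 20 to 120 N. Pads are 22 mm wide; open, the fingers measure 114 mm over their backs; the gripper's body (76 mm by 85 mm) begins 54 mm behind the grasp point. The pads swing forward as they close: fully open they stand 13 mm farther back than shut.
Start: joints at [1.216, 0.333, 0.04, 1.465, -0.013, 1.343, -0.059], TCP at [0.164, -0.629, 0.231] pointing down, gripper open.
Joint ranges: [-2.58, 2.58], [-0.38, 2.09], [-1.3, 1.39], [0.25, 2.4], [-1.5, 4.64], [0.08, 2.09], [-2.65, 2.65]. Speed limits (rad/s): [2.22, 2.22, 2.79, 2.79, 3.14, 3.14, 3.14].

### API

Orientations are given as a rotation vector (axis times angle).
In Python, from rig import arm gives the robot as it stands.
- The arm moves only by the shell command python3 -m creep 'ROWS'. ROWS is JSON, a list of rows, each a list of 3 entries, a list of its own where there are three numbers: the shift along the world's x, y, z scaled (see below), then the turn, a rotation vector about the world's x, y, z scaled (see below), then the closure, from -1 (fully open) to 1 (shut). A call has 1 to 8 rows; each row shifts and turns the commanded pose from where the row before left it; what a row does not reach is not made up. The controller multiplies each number of a shift by 0.025 m and each number of a turn by 0.12 rad. A row lasts 1/12 s, in which the tool goes at most 41.7 mm and 7.16 degrees, less where a joint would pass 70% of its speed; a pose out of reach is approached as far as the arm can. A call with a number of a shift or a turn outside -1 to 1 is refused whole. A call with a gripper value outside its range is refused whole. The fingers move at their own pace and stop on an object; the grip force is fixed at half the most. Time passes only in rows, so rows that do not move let the fingers close. It gives the time, the measured TCP pose, the force, the opening and the grip force at its end, in the units of the state.
- arm.read_state(): the state, without advancing time (a new reading comes with each control period).
- arm.get_image(name): name is "scene" or "top"; returns the picture (400x640x3 uint8, blue, green, red); there is no depth.
- arm.camera_info(name): a dict with "fx", "fy", "cx", "cy" (pixels), "distortion" ([k1, k2, p1, p2, k3] as OpenCV has them; the pictures are not rectified), "xyz" and "attitude" of the camera in the world. Camera axes: x right, y down, z forward; pixel columns grow to the right and rows downward; lengths in m; the calibration is good to about 2 mm. A picture is of the moment at which its call begins. camera_info takes no time and is no camera call.
- arm.close_job(): hands the job in; it is judged then, once.
The state is a dict: "t": time; "joints": joint angles; "qd": joint speeds; "joint_torque": joint torques, N m; "tcp_pos": TCP position; "ee_rot": TCP orientation; "ft_force": force on the tool from outside, world axes, zero at the start; "ft_torque": the same for the moment, N m; "opening": opening from 0.0 (shut) to 1.0 (fully open); "finger_force": force on a finger pad.
Only numpy, scipy, OpenCV 4.12 (cv2) and the standard library are available. Lean on these libraries where they do the work, as an engineer would, in place of code of your own. Each camera call takes 0.05 s, during which the arm holds its last target. There are 200 camera calls.

## Working session

There is one attempt and no reset: what is moved stays moved. The work goes in short steps, Python scripts to look and compute and a shell command to move; the robot and the scene stay as the last step left them, time stands still between calls to the robot, and variables do not carry over. Pictures are saved under pics/ and viewed, at most 13 in all, crops included, and the job is handed in when it is done.

```bash
mkdir -p pics; ls
python3 - <<'E'
from rig import arm
import cv2
for n in("scene","top"):
    cv2.imwrite(f"pics/{n}0.png",arm.get_image(n)); print(arm.camera_info(n))
s=arm.read_state(); print(s)
E
```

```text
pics
{'fx': 442.631377540696, 'fy': 442.631377540696, 'cx': 324.024368565615, 'cy': 202.4355883627688, 'distortion': array([-0.02357188,  0.        ,  0.        ,  0.        ,  0.        ]), 'xyz': array([0.21326506, 0.43210009, 0.96513108]), 'attitude': array([-0.68080522,  2.70624337, -0.98083926])}
{'fx': 506.74701252299735, 'fy': 506.74701252299735, 'cx': 313.40713723704226, 'cy': 198.2131836242783, 'distortion': array([-0.09452013,  0.        ,  0.        ,  0.        ,  0.        ]), 'xyz': array([ 0.33110599, -0.14088901,  1.47089631]), 'attitude': array([-2.11965881,  2.14412305, -0.14658083])}
{'t': 0.1, 'joints': array([ 1.21583241,  0.33381266,  0.03987484,  1.46616772, -0.01341554,
        1.34329005, -0.05850871]), 'qd': array([ 0.00013527, -0.0033256 , -0.00032641, -0.00135726,  0.00158119,
        0.00143935,  0.0013366 ]), 'joint_torque': array([ 4.12400768e-03, -6.60017323e+01,  1.37064949e+00, -4.06475151e+01,
        1.72671082e-02,  9.15027573e-03,  4.59674266e-05]), 'tcp_pos': array([ 0.16431911, -0.62847187,  0.23053544]), 'ee_rot': array([-3.11456824e+00, -4.00436564e-01,  4.04977655e-04]), 'ft_force': array([ 0.38979499,  0.44129905, -0.34706355]), 'ft_torque': array([ 0.00573831, -0.00586663, -0.00637298]), 'finger_force': 0.0, 'opening': 0.9978161586944745}
```

View pics/scene0.png

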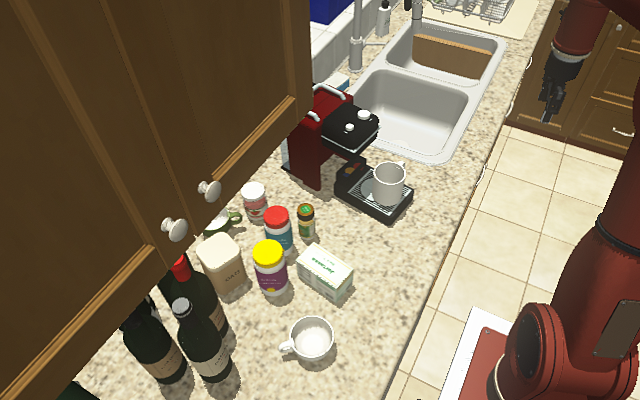

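View pics/top0.png

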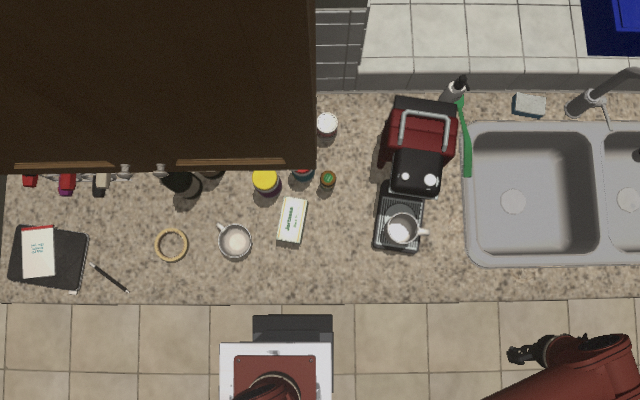

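The scene view shows the tray and mug at about (375,190) and the machine at about (340,130). In the top view the machine head is at about (417,170), with the big button at (431,180) and the small one at (406,178). The tray is at about (400,217), the mug at (402,228), and its handle at (425,231).

Run:
```python
import cv2
a=cv2.imread("pics/top0.png")[85:265,365:475]; b=cv2.imread("pics/scene0.png")[70:230,275:425]
a=cv2.resize(a,None,fx=3.3,fy=3.3,interpolation=2); b=cv2.resize(b,None,fx=2.8,fy=2.8,interpolation=2)
import numpy as np
c=np.zeros((600,800,3),np.uint8); c[:a.shape[0],:a.shape[1]]=a; c[:b.shape[0],370:370+b.shape[1]]=b
cv2.imwrite("pics/c0.png",c)
```

```text
(no output)
```

View pics/c0.png

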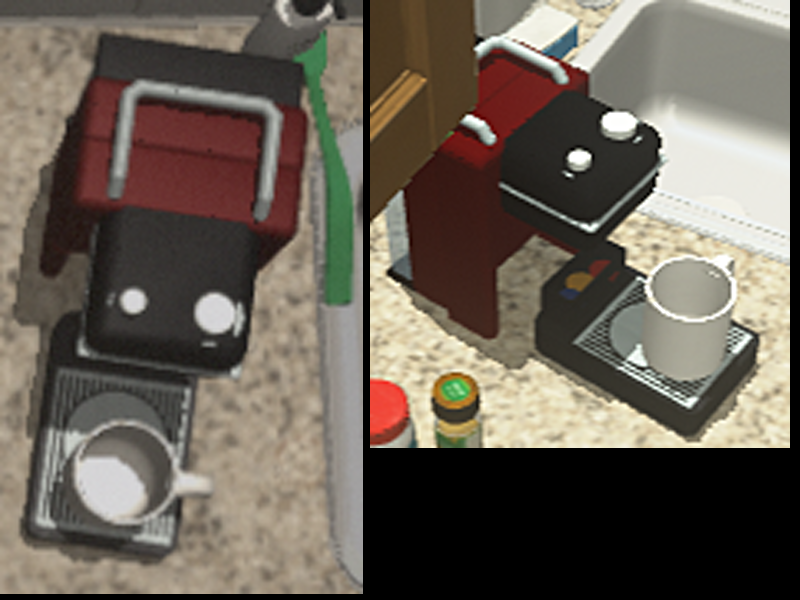

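```bash
cat > h.py <<'E'
import numpy as np, cv2
from scipy.spatial.transform import Rotation as R
from rig import arm
CI={n:arm.camera_info(n) for n in("scene","top")}
def ray(n,uv):
    c=CI[n];K=np.array([[c['fx'],0,c['cx']],[0,c['fy'],c['cy']],[0,0,1.]])
    p=cv2.undistortPoints(np.float64(uv).reshape(-1,1,2),K,c['distortion'])[:,0]
    return c['xyz'],np.c_[p,np.ones(len(p))]@R.from_rotvec(c['attitude']).as_matrix().T
def plane(n,uv,z):
    o,d=ray(n,uv); return (o+d*((z-o[2])/d[:,2])[:,None])[:,:2]
def tri(a,b):
    (o1,d1),(o2,d2)=ray("scene",a),ray("top",b); out=[]
    for u,v in zip(d1,d2):
        s=np.linalg.lstsq(np.c_[u,-v],o2-o1,rcond=None)[0]
        p,q=o1+s[0]*u,o2+s[1]*v; out.append(np.r_[(p+q)/2,np.linalg.norm(p-q)])
    return np.array(out)
def blobs(img,box,thr):
    x0,y0,x1,y1=box; g=img[y0:y1,x0:x1].min(2)
    m=(g>thr).astype(np.uint8); n,l,s,c=cv2.connectedComponentsWithStats(m)
    return [(s[i,4],c[i]+[x0,y0]) for i in range(1,n) if s[i,4]>8]
E
python3 - <<'E'
from h import *
t=cv2.imread("pics/top0.png");s=cv2.imread("pics/scene0.png")
bt=blobs(t,(392,160,442,192),170);bs=blobs(s,(335,105,378,140),185)
print(bt,bs)
def crop(i,x,y,w,h,f):
    c=cv2.resize(i[y:y+h,x:x+w],None,fx=f,fy=f,interpolation=cv2.INTER_CUBIC)
    for k in range(0,w,10): cv2.putText(c,str(x+k),(k*f,8),0,.35,(0,255,255));cv2.line(c,(k*f,10),(k*f,16),(0,255,255))
    for k in range(0,h,10): cv2.putText(c,str(y+k),(0,k*f+4),0,.35,(0,255,255));cv2.line(c,(22,k*f),(30,k*f),(0,255,255))
    return c
a=crop(t,368,140,80,115,5);b=crop(s,330,145,85,80,5)[:, :425]
c=np.zeros((600,800,3),np.uint8);c[:575,:400]=a;c[:400,400:]=b[:,:400];cv2.imwrite("pics/c1.png",c)
E
```

```text
[(np.int32(35), array([405.02857143, 175.71428571])), (np.int32(115), array([430.27826087, 179.52173913]))] [(np.int32(73), array([363.61643836, 113.06849315])), (np.int32(21), array([375.71428571, 112.38095238])), (np.int32(33), array([349.39393939, 125.84848485]))]
```

View pics/c1.png

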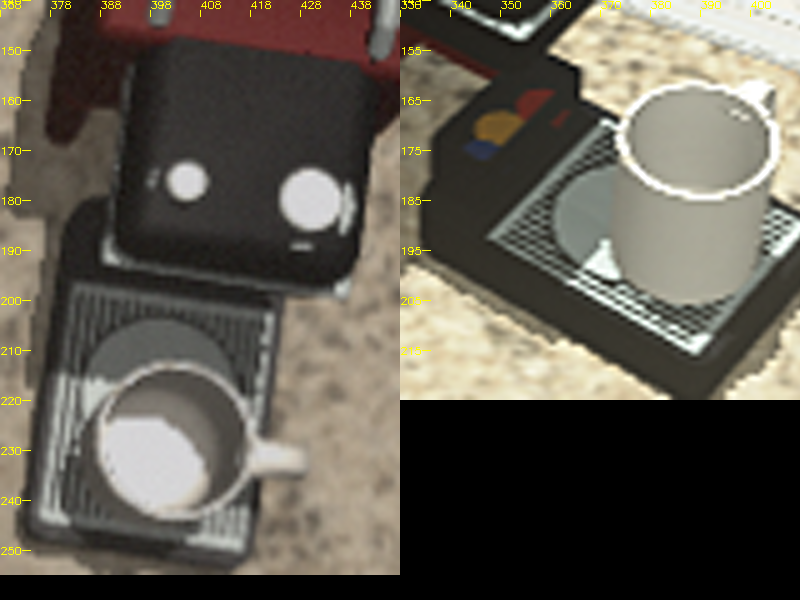

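```bash
cat >> h.py <<'E'
from scipy.optimize import least_squares
def circ(P,r=None):
    f=(lambda q:np.hypot(*(P-q[:2]).T)-(r if r else q[2]))
    return least_squares(f,[*P.mean(0),.04]).x
T=lambda L:(np.float64(L)+.5)/5-.5+[368,140]
S=lambda L:(np.float64(L)+.5-[400,0])/5-.5+[330,145]
E
python3 - <<'E'
from h import *
print("btn small,big",tri([[349.4,125.8],[363.6,113.1]],[[405.03,175.7],[430.28,179.5]]))
print("z plane .245",plane("top",[[405.03,175.7],[430.28,179.5]],.245))
t=T([[97,441],[120,385],[176,362],[232,387],[176,519],[120,497],[235,492]])
s=S([[614,141],[779,141],[697,82],[697,200],[640,98],[757,98],[640,185],[757,185]])
print("rim",circ(plane("top",t,.126)),circ(plane("scene",s,.126)))
print("rim centre tri",tri(S([[697,141]]),T([[176,441]])))
ct=T([[85,375],[98,345],[125,325],[160,318],[195,325],[222,342]]);cs=S([[553,215],[557,195],[575,174],[600,163],[562,240],[585,268]])
print("rest",circ(plane("top",ct,.035),.045),circ(plane("scene",cs,.035),.045))
print("grid top",plane("top",T([[75,283],[277,297],[250,550],[40,522]]),.035))
print("grid scene",plane("scene",S([[610,118],[490,237],[700,354]]),.035))
print("head corners z.235",plane("top",T([[112,262],[360,290]]),.2))
print("deck outl scene z.035",plane("scene",S([[422,235],[690,395]]),.035))
E
```

```text
btn small,big [[ 5.77653916e-01 -3.46191100e-01  2.41965635e-01  3.63089652e-04]
 [ 5.67644409e-01 -4.08514229e-01  2.41411422e-01  8.01136394e-04]]
z plane .245 [[ 0.57687005 -0.34573692]
 [ 0.56656681 -0.40784244]]
rim [ 0.45978476 -0.35397464  0.04193934] [ 0.46062452 -0.35103897  0.04352292]
rim centre tri [[ 0.46092843 -0.35485614  0.12117312  0.0020132 ]]
rest [ 0.49490486 -0.36173084  0.04      ] [ 0.49585652 -0.36271322  0.04      ]
grid top [[ 0.5598602  -0.31403977]
 [ 0.55022485 -0.42992189]
 [ 0.40574795 -0.40859796]
 [ 0.42324233 -0.29011839]]
grid scene [[ 0.53973951 -0.42852324]
 [ 0.56028428 -0.31254451]
 [ 0.42362501 -0.29026396]]
head corners z.235 [[ 0.54414004 -0.31331499]
 [ 0.52809274 -0.43930449]]
deck outl scene z.035 [[ 0.59465427 -0.29612961]
 [ 0.41741261 -0.26239058]]
```

The views agree. Triangulation gives:
- **Buttons:** z≈0.242, 63 mm apart, so the machine's yaw is about -0.16.
- **Mug:** axis at about (0.460,-0.353), with the rim near z=0.12–0.126.
- **Cup rest:** about (0.495,-0.362).

I'll approach with the hand leaning back and the fingers half open as a cradle.

```bash
python3 -m creep '[[[0.75,0.97,0],[0,0,-0.43],-0.2],[[0.75,0.97,0],[0,0,-0.43],-0.2],[[0.75,0.97,0],[0,0,-0.43],-0.2],[[0.75,0.97,0],[0,0,-0.43],-0.2],[[0.75,0.97,0],[0,0,-0.43],-0.2],[[0.75,0.97,0],[0,0,-0.43],-0.2],[[0.75,0.97,0],[0,0,-0.43],-0.2],[[0.75,0.97,0],[0,0,-0.46],-0.2]]'
python3 -m creep '[[[0.75,0.97,0],[-0.13,-0.82,0],-0.2],[[0.75,0.97,0],[-0.13,-0.82,0],-0.2],[[0.75,0.97,0],[-0.13,-0.82,0],-0.2],[[0.75,0.97,0],[-0.13,-0.82,0],-0.2],[[0,0,0],[0,0,0],-0.2]]'
```

```text
t: 0.77
tcp_pos: [0.315, -0.4333, 0.231]
ee_rot: [-3.131, 0.256, 0.001]
ft_force: [1.1, 0.2, 0.1]
opening: 0.6
finger_force: 0.0
t: 1.18
tcp_pos: [0.389, -0.3324, 0.2289]
ee_rot: [3.043, -0.242, 0.618]
ft_force: [-0.6, 0.2, -0.6]
opening: 0.601
finger_force: 0.0
```

```bash
python3 -m creep '[[[0,-0.2,-0.9],[0,0,0],-0.2],[[0,0,-0.9],[0,0,0],-0.2],[[0,0,-0.9],[0,0,0],-0.2],[[0,0,-0.9],[0,0,0],-0.2],[[0,0,-0.9],[0,0,0],-0.2],[[0,0,-0.9],[0,0,0],-0.2],[[0,0,-0.9],[0,0,0],-0.2],[[0,0,-0.8],[0,0,0],-0.2]]'
python3 - <<'E'
from h import *
s=arm.read_state();print(s['tcp_pos'],R.from_rotvec(s['ee_rot']).as_matrix().T)
t=arm.get_image("top");sc=arm.get_image("scene");cv2.imwrite("pics/top1.png",t);cv2.imwrite("pics/scene1.png",sc)
f=lambda i,x,y,w,h:cv2.resize(i[y:y+h,x:x+w],None,fx=4,fy=4,interpolation=2)
cv2.imwrite("pics/c2.png",np.hstack([f(t,360,170,100,110),f(sc,330,130,100,110)]))
E
```

```text
t: 1.85
tcp_pos: [0.3889, -0.3427, 0.0522]
ee_rot: [3.041, -0.245, 0.612]
ft_force: [-0.3, -0.4, -0.9]
opening: 0.598
finger_force: 0.0
[ 0.3889386  -0.34266308  0.0522386 ] [[ 0.91028349 -0.1477123   0.3867364 ]
 [-0.15943233 -0.98720723 -0.00179458]
 [ 0.38205406 -0.06002471 -0.92218856]]
```

View pics/c2.png

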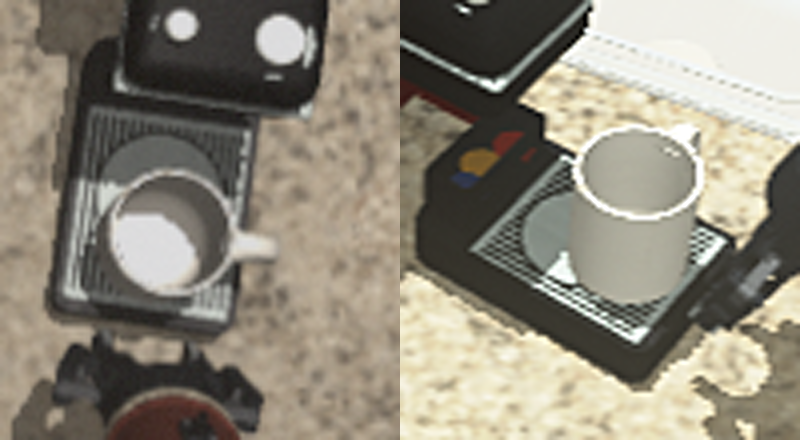

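The fingertips are clear, just in front of the tray. The mug is centred ahead of the cradle, at about (172,232) in the top crop. I'll push it slowly, stopping short so I can re-measure.

```bash
python3 -m creep '[[[0.25,-0.03,0],[0,0,0],-0.2],[[0.25,-0.03,0],[0,0,0],-0.2],[[0.25,-0.03,0],[0,0,0],-0.2],[[0.25,-0.03,0],[0,0,0],-0.2],[[0.15,-0.03,0],[0,0,0],-0.2],[[0.15,-0.04,0],[0,0,0],-0.2]]'
python3 -m creep '[[[0.15,-0.04,0],[0,0,0],-0.2],[[0.15,-0.04,0],[0,0,0],-0.2],[[0.15,-0.04,0],[0,0,0],-0.2],[[0.15,-0.04,0],[0,0,0],-0.2],[[0.15,-0.04,0],[0,0,0],-0.2],[[0.15,-0.04,0],[0,0,0],-0.2],[[0,0,0],[0,0,0],-0.2]]'
python3 - <<'E'
from h import *
t=arm.get_image("top");sc=arm.get_image("scene");cv2.imwrite("pics/top2.png",t);cv2.imwrite("pics/scene2.png",sc)
f=lambda i,x,y,w,h:cv2.resize(i[y:y+h,x:x+w],None,fx=5,fy=5,interpolation=2)
c=np.zeros((575,800,3),np.uint8);c[:,:400]=f(t,368,140,80,115);c[:400,400:]=f(sc,330,145,80,80);cv2.imwrite("pics/c3.png",c)
E
```

```text
t: 2.45
tcp_pos: [0.4228, -0.3476, 0.0544]
ee_rot: [3.04, -0.243, 0.615]
ft_force: [-1.8, 0.7, 1.4]
opening: 0.599
finger_force: 1.2
t: 3.03
tcp_pos: [0.4453, -0.3538, 0.0539]
ee_rot: [3.04, -0.244, 0.615]
ft_force: [-0.4, -1.3, 0.8]
opening: 0.603
finger_force: 0.5
```

View pics/c3.png

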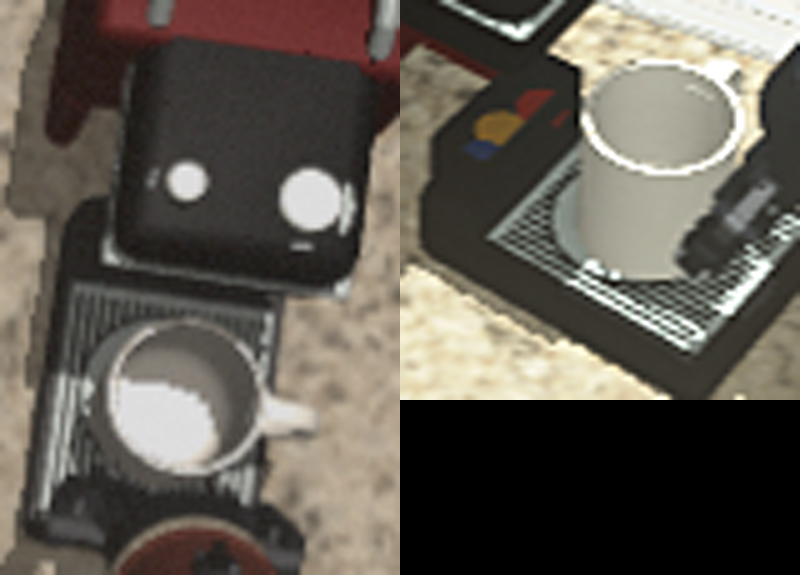

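The tray hasn't moved. The mug rim is now centred at about (184,397) in the top crop and (662,118) in the scene crop.

Run:
```python
from h import *
t=T([[105,397],[128,340],[184,318],[263,397],[240,340],[128,453],[184,477]])
s=S([[580,118],[745,118],[662,60],[662,175],[605,76],[720,76],[605,160],[720,160]])
print(circ(plane("top",t,.126)),circ(plane("scene",s,.126)))
# foot outer: mug front foot in scene, contact line
print("foot",circ(plane("scene",S([[583,258],[600,270],[625,278],[655,279]]),.035),.0415))
# shape-difference tracking: displacement of tray by phase correlation on grid left strip
a=cv2.imread("pics/top0.png");b=cv2.imread("pics/top2.png")
g=lambda i:cv2.cvtColor(i[190:235,374:386],cv2.COLOR_BGR2GRAY).astype(np.float64)
print(cv2.phaseCorrelate(g(a),g(b)))
```

```text
[ 0.48301374 -0.35966583  0.04270211] [ 0.4837712  -0.35829121  0.04329171]
foot [ 0.49098473 -0.36052843  0.04      ]
((-0.14969483349786916, 0.850058986029179), 0.9912626380508054)
```

```bash
python3 -m creep '[[[0.1,-0.03,0],[0,0,0],-0.2],[[0.1,-0.03,0],[0,0,0],-0.2],[[0.1,-0.04,0],[0,0,0],-0.2],[[0,0,0],[0,0,0],-0.2],[[-0.5,0.08,0],[0,0,0],-0.2],[[-0.8,0.13,0],[0,0,0],-0.2],[[-0.8,0.13,0],[0,0,0],-0.2],[[-0.8,0.13,0],[0,0,0],-0.2]]'
python3 - <<'E'
from h import *
t=arm.get_image("top");sc=arm.get_image("scene");cv2.imwrite("pics/top3.png",t);cv2.imwrite("pics/scene3.png",sc)
f=lambda i,x,y,w,h,k:cv2.resize(i[y:y+h,x:x+w],None,fx=k,fy=k,interpolation=2)
c=np.zeros((600,800,3),np.uint8);c[:,:400]=f(t,378,190,50,75,8);c[:400,400:]=f(sc,345,150,50,50,8);cv2.imwrite("pics/c4.png",c)
E
```

```text
t: 3.8
tcp_pos: [0.379, -0.3442, 0.0539]
ee_rot: [3.04, -0.244, 0.615]
ft_force: [-0.6, -0.6, 0.0]
opening: 0.593
finger_force: 0.0
```

View pics/c4.png

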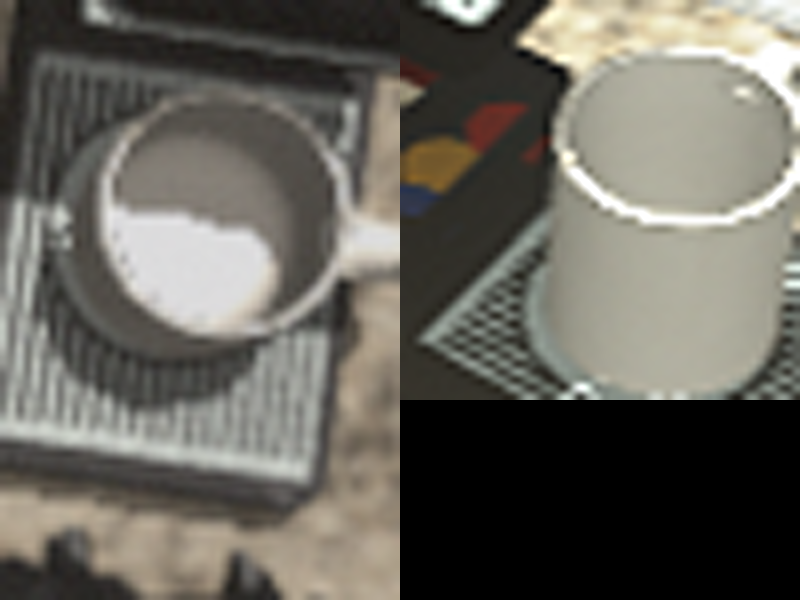

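Run:
```python
from h import *
T8=lambda L:(np.float64(L)+.5)/8-.5+[378,190]
S8=lambda L:(np.float64(L)+.5-[400,0])/8-.5+[345,150]
print("rim",circ(plane("top",T8([[102,214],[138,125],[227,90],[352,214],[315,125],[138,302],[227,338],[315,302]]),.126)),
 circ(plane("scene",S8([[553,140],[570,95],[620,60],[680,48],[740,56],[580,185],[625,213],[680,226],[740,215]]),.126)))
r=circ(plane("top",T8([[52,230],[75,165],[110,130],[70,300],[110,345],[165,362]]),.035),.045);print("rest",r)
print("rest sc",circ(plane("scene",S8([[528,300],[535,275],[550,255],[535,330],[550,358],[575,385]]),.035),.045))
# left wall of mug in scene: ray tangent; foot
print("foot sc",circ(plane("scene",S8([[553,330],[575,368],[605,388],[650,397]]),.035),.0415))
```

```text
rim [ 0.4904294  -0.36380266  0.04189575] [ 0.49137158 -0.36065025  0.04150928]
rest [ 0.49261736 -0.36107662  0.04      ]
rest sc [ 0.49403046 -0.36275333  0.04      ]
foot sc [ 0.49144605 -0.36388117  0.04      ]
```

Mug and rest are within about 2.5 mm. I'll give one more small nudge along the tray axis, then back off and drop down to the tray front.

```bash
python3 -m creep '[[[0.8,-0.13,0],[0,0,0],-0.2],[[0.8,-0.13,0],[0,0,0],-0.2],[[0.8,-0.13,0],[0,0,0],-0.2],[[0.3,-0.04,0],[0,0,0],-0.2],[[0.15,-0.03,0],[0,0,0],-0.2],[[0.1,-0.02,0],[0,0,0],-0.2],[[0.1,-0.02,0],[0,0,0],-0.2],[[0,0,0],[0,0,0],-0.2]]'
python3 -m creep '[[[-0.5,0.08,0],[0,0,0],-0.2],[[-0.8,0.13,0],[0,0,0],-0.2],[[-0.9,0.14,0],[0,0,0],-0.2],[[-0.9,0.14,0],[0,0,0],-0.2],[[-0.3,0.05,0],[0,0,0],-0.6],[[0,0,-0.7],[0,0,0],-0.6],[[0,0,-0.7],[0,0,0],-0.6],[[0,0,0],[0,0,0],-0.6]]'
python3 - <<'E'
from h import *
t=arm.get_image("top");sc=arm.get_image("scene");cv2.imwrite("pics/top4.png",t);cv2.imwrite("pics/scene4.png",sc)
f=lambda i,x,y,w,h,k:cv2.resize(i[y:y+h,x:x+w],None,fx=k,fy=k,interpolation=2)
c=np.zeros((600,800,3),np.uint8);c[:,:400]=f(t,378,190,50,75,8);c[:400,400:]=f(sc,345,150,50,50,8);cv2.imwrite("pics/c5.png",c)
E
```

```text
t: 4.57
tcp_pos: [0.4553, -0.3568, 0.0536]
ee_rot: [3.04, -0.245, 0.613]
ft_force: [-0.7, 0.8, -0.4]
opening: 0.595
finger_force: 0.6
t: 5.23
tcp_pos: [0.3693, -0.3422, 0.0165]
ee_rot: [3.043, -0.247, 0.611]
ft_force: [-0.7, 0.6, 0.6]
opening: 0.803
finger_force: 0.0
```

View pics/c5.png

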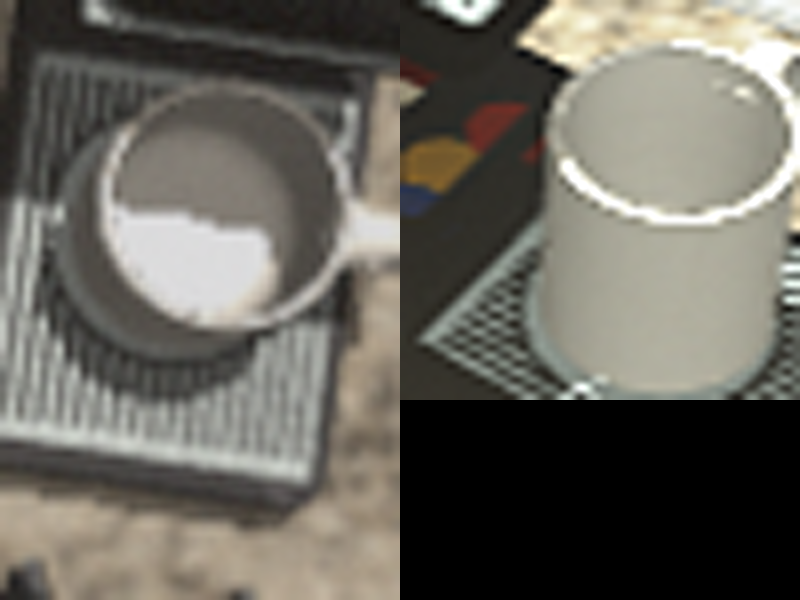

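The mug is centred on the rest, with an even ring visible around its foot. The tray edges run parallel to the machine. Pushing the tray now.

```bash
python3 -m creep '[[[0.4,-0.06,0],[0,0,0],-0.6],[[0.3,-0.05,0],[0,0,0],-0.6],[[0.2,-0.03,0],[0,0,0],-0.6],[[0.15,-0.03,0],[0,0,0],-0.6],[[0.15,-0.03,0],[0,0,0],-0.6],[[0.2,-0.04,0],[0,0,0],-0.6],[[0.2,-0.04,0],[0,0,0],-0.6],[[0.2,-0.04,0],[0,0,0],-0.6]]'
python3 -m creep '[[[0.2,-0.04,0],[0,0,0],-0.6],[[0.2,-0.04,0],[0,0,0],-0.6],[[0.2,-0.04,0],[0,0,0],-0.6],[[0.2,-0.04,0],[0,0,0],-0.6],[[0.2,-0.04,0],[0,0,0],-0.6],[[0.2,-0.04,0],[0,0,0],-0.6],[[0.15,-0.03,0],[0,0,0],-0.6],[[0.1,-0.02,0],[0,0,0],-0.6]]'
python3 - <<'E'
from h import *
t=arm.get_image("top");sc=arm.get_image("scene");cv2.imwrite("pics/top5.png",t);cv2.imwrite("pics/scene5.png",sc)
f=lambda i,x,y,w,h,k:cv2.resize(i[y:y+h,x:x+w],None,fx=k,fy=k,interpolation=2)
c=np.zeros((575,800,3),np.uint8);c[:,:400]=f(t,368,140,80,115,5);c[:575,400:]=f(sc,325,95,80,115,5);cv2.imwrite("pics/c6.png",c)
E
```

```text
t: 6.0
tcp_pos: [0.4149, -0.3513, 0.0186]
ee_rot: [3.041, -0.246, 0.612]
ft_force: [-7.1, 1.0, 4.9]
opening: 0.802
finger_force: 3.7
t: 6.67
tcp_pos: [0.4513, -0.3586, 0.0186]
ee_rot: [3.041, -0.245, 0.612]
ft_force: [-7.2, 1.6, 4.6]
opening: 0.799
finger_force: 3.6
```

View pics/c6.png

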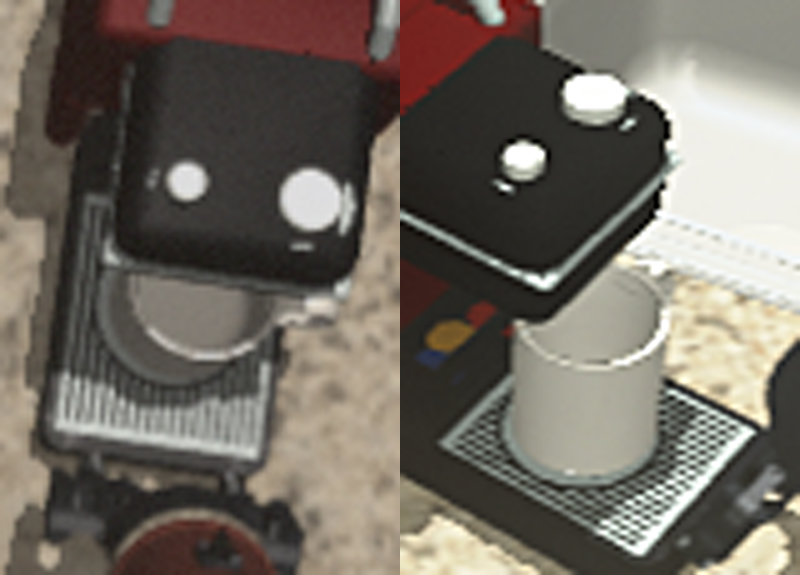

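```bash
python3 -m creep '[[[0.15,-0.02,0],[0,0,0],-0.6],[[0.15,-0.02,0],[0,0,0],-0.6],[[0.15,-0.025,0],[0,0,0],-0.6],[[0.15,-0.025,0],[0,0,0],-0.6],[[0.15,-0.025,0],[0,0,0],-0.6],[[0.15,-0.025,0],[0,0,0],-0.6]]'
python3 -m creep '[[[0.1,-0.015,0],[0,0,0],-0.6],[[0.1,-0.015,0],[0,0,0],-0.6],[[0.1,-0.015,0],[0,0,0],-0.6]]'
```

```text
t: 7.27
tcp_pos: [0.4734, -0.3623, 0.0184]
ee_rot: [3.041, -0.246, 0.612]
ft_force: [-7.5, 0.5, 3.6]
opening: 0.798
finger_force: 3.4
t: 7.52
tcp_pos: [0.4809, -0.3634, 0.0184]
ee_rot: [3.041, -0.246, 0.612]
ft_force: [-6.8, 0.8, 3.0]
opening: 0.8
finger_force: 3.4
```

```bash
for i in 1 2 3; do python3 -m creep '[[[0.08,-0.013,0],[0,0,0],-0.6],[[0.08,-0.013,0],[0,0,0],-0.6]]' | egrep 'tcp|ft'; done
```

```text
tcp_pos: [0.4848, -0.3641, 0.0185]
ft_force: [-7.0, 0.2, 3.1]
tcp_pos: [0.4861, -0.3644, 0.0175]
ft_force: [-30.2, 6.1, 18.2]
tcp_pos: [0.4863, -0.3646, 0.0159]
ft_force: [-48.5, 8.4, 20.6]
```

Force rose sharply at TCP x≈0.486, which is where the stop was expected. I'll retreat and check.

```bash
python3 -m creep '[[[-0.15,0.024,0.05],[0,0,0],-0.6],[[-0.5,0.08,0],[0,0,0],-0.6],[[-0.9,0.14,0],[0,0,0],-0.6],[[-0.9,0.14,0],[0,0,0],-0.6],[[-0.9,0.14,0],[0,0,0],-0.6]]'
python3 - <<'E'
from h import *
t=arm.get_image("top");sc=arm.get_image("scene");cv2.imwrite("pics/top6.png",t);cv2.imwrite("pics/scene6.png",sc)
f=lambda i,x,y,w,h,k:cv2.resize(i[y:y+h,x:x+w],None,fx=k,fy=k,interpolation=2)
c=np.zeros((575,800,3),np.uint8);c[:,:400]=f(t,368,140,80,115,5);c[:575,400:]=f(sc,325,95,80,115,5);cv2.imwrite("pics/c7.png",c)
E
```

```text
t: 8.43
tcp_pos: [0.4095, -0.3517, 0.0203]
ee_rot: [3.04, -0.243, 0.615]
ft_force: [-0.7, -1.2, 0.4]
opening: 0.796
finger_force: 0.0
```

View pics/c7.png

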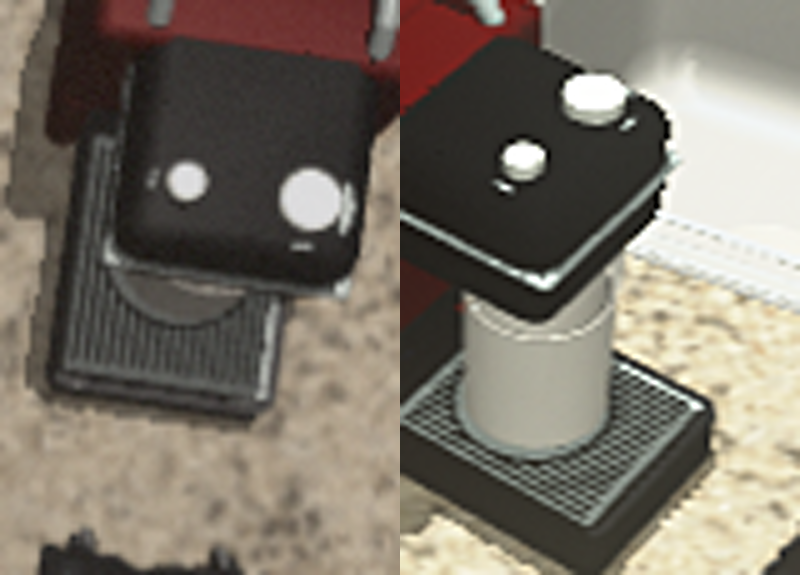

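The tray is deep in the bay and the mug stands centred on the rest under the head. Next, a check of how square it sits.

Run:
```python
from h import *
Ss=lambda L:(np.float64(L)+.5-[400,0])/5-.5+[325,95]
yaw=lambda d:np.arctan2(d[1],d[0])
# subpixel front deck edge (dark->bright counter) per column in top view & left edge
for k in (0,4,5,6):
    t=cv2.imread(f"pics/top{k}.png").astype(float).mean(2)
    # left grid frame line: max horizontal gradient between dark rim and counter
    pts=[]
    rows=range(*{0:(222,242),4:(222,242),5:(205,225),6:(190,212)}[k])
    for v in rows:
        x=np.arange(368,386); g=np.diff(t[v,x]); i=np.argmin(g[:12]); 
        pts.append((x[i]+.5,v))
    P=plane("top",pts,.035); vx,vy,*_=cv2.fitLine(P.astype(np.float32),cv2.DIST_HUBER,0,.001,.001).ravel()
    print(k,"left edge yaw",np.arctan(vy/vx))
P=plane("top",T([[65,375],[265,400]]),.035);d=P[0]-P[1];print("front grid top",P,-np.arctan(d[0]/d[1]))
P=plane("scene",Ss([[705,405],[590,525]]),.035);d=P[1]-P[0];print("front grid sc",P,-np.arctan(d[0]/d[1]))
P=plane("scene",Ss([[713,415],[572,555]]),.035);d=P[1]-P[0];print("front deck sc",P,-np.arctan(d[0]/d[1]))
print("foot",circ(plane("scene",Ss([[465,420],[490,443],[535,453],[580,443],[605,415]]),.035),.0415))
print("rest",circ(plane("scene",Ss([[458,420],[480,447],[535,462],[585,452],[610,425]]),.035),.045))
print("rest top",circ(plane("top",T([[113,275],[130,305],[175,323],[215,315],[240,297]]),.035),.045))
```

```text
0 left edge yaw 0.32469743
4 left edge yaw 0.19386852
5 left edge yaw 0.04302971
6 left edge yaw -0.19189502
front grid top [[ 0.50680178 -0.30669614]
 [ 0.49091324 -0.42051589]] -0.1386976415393323
front grid sc [[ 0.49156054 -0.42010128]
 [ 0.51121132 -0.3068246 ]] -0.17176658185721394
front deck sc [[ 0.48433682 -0.4149528 ]
 [ 0.51066862 -0.28281733]] -0.19670201832312975
foot [ 0.58056466 -0.37683444  0.04      ]
rest [ 0.57843987 -0.37387195  0.04      ]
rest top [ 0.58105309 -0.37612301  0.04      ]
```

Run:
```python
from h import *
Ss=lambda L:(np.float64(L)+.5-[400,0])/5-.5+[325,95]
h=np.array([.987,-.161])
print("lip tri (left corner,)",tri(Ss([[540,290],[672,160]]),T([[108,262],[343,292]])))
for z in(.155,.165,.175,.185):
  print(z,plane("top",T([[160,273],[300,290]]),z)@h, plane("scene",Ss([[575,268],[640,200]]),z)@h)
for z in(.235,): print("top front edge",plane("top",T([[160,250],[300,268]]),z)@h)
print("tray deck front",plane("top",T([[80,385],[240,408]]),.035)@h,"bottom",plane("top",T([[80,395],[240,418]]),.0)@h)
print("scene bottom",plane("scene",Ss([[590,560],[690,468]]),0)@h,"deck",plane("scene",Ss([[600,537],[690,445]]),.035)@h)
```

```text
lip tri (left corner,) [[ 0.54771062 -0.31173269  0.19175994  0.004485  ]
 [ 0.52952489 -0.43156219  0.19392544  0.00290811]]
0.155 [0.59386711 0.5958311 ] [0.60932395 0.61194889]
0.165 [0.59200995 0.59395902] [0.60354218 0.60613471]
0.175 [0.5901528  0.59208694] [0.59776041 0.60032054]
0.185 [0.58829564 0.59021486] [0.59197863 0.59450636]
top front edge [0.59045956 0.59180718]
tray deck front [0.54516441 0.54557287] bottom [0.54410781 0.54452882]
scene bottom [0.55474084 0.54781497] deck [0.54466921 0.54263624]
```

The tray front is about 45 mm ahead of the head's front, where 46 mm is expected, so it's home and square. Now the large button at about (0.567,-0.408), with closed fingertips.

```bash
python3 -m creep '[[[-0.2,0,0.7],[0,0,0],1],[[0,0,1],[0,0,0],1],[[0,0,1],[0,0,0],1],[[0,0,1],[0,0,0],1],[[0,0,1],[0,0,0],1],[[0,0,1],[0,0,0],1],[[0,0,1],[0,0,0],1],[[0,0,1],[0,0,0],1]]'
python3 -m creep '[[[0,0,1],[0,0,0],1],[[0,0,1],[0,0,0],1],[[0,0,0.8],[0,0,0],1],[[0.2,0,0.3],[0,0,0],1],[[0,0,0],[0,0,0],1]]'
python3 -m creep '[[[0.82,-0.29,0],[0,0,0],1],[[0.82,-0.29,0],[0,0,0],1],[[0.82,-0.29,0],[0,0,0],1],[[0.82,-0.29,0],[0,0,0],1],[[0.82,-0.29,0],[0,0,0],1],[[0.82,-0.29,0],[0,0,0],1],[[0.82,-0.29,0],[0,0,0],1],[[0.82,-0.29,0],[0,0,0],1]]'
python3 - <<'E'
from h import *
t=arm.get_image("top");sc=arm.get_image("scene")
f=lambda i,x,y,w,h,k:cv2.resize(i[y:y+h,x:x+w],None,fx=k,fy=k,interpolation=2)
c=np.zeros((575,800,3),np.uint8);c[:,:400]=f(t,368,140,80,115,5);c[:575,400:]=f(sc,325,70,80,115,5);cv2.imwrite("pics/c8.png",c)
E
```

```text
t: 9.2
tcp_pos: [0.4057, -0.3519, 0.2144]
ee_rot: [3.039, -0.243, 0.615]
ft_force: [-0.3, 0.3, 0.3]
opening: 0.002
finger_force: 0.0
t: 9.62
tcp_pos: [0.4121, -0.3523, 0.2925]
ee_rot: [3.037, -0.242, 0.619]
ft_force: [-0.7, -0.2, -0.1]
opening: 0.003
finger_force: 0.0
t: 10.28
tcp_pos: [0.5752, -0.4097, 0.2875]
ee_rot: [3.043, -0.244, 0.611]
ft_force: [0.1, -1.1, 0.2]
opening: -0.003
finger_force: 0.0
```

View pics/c8.png

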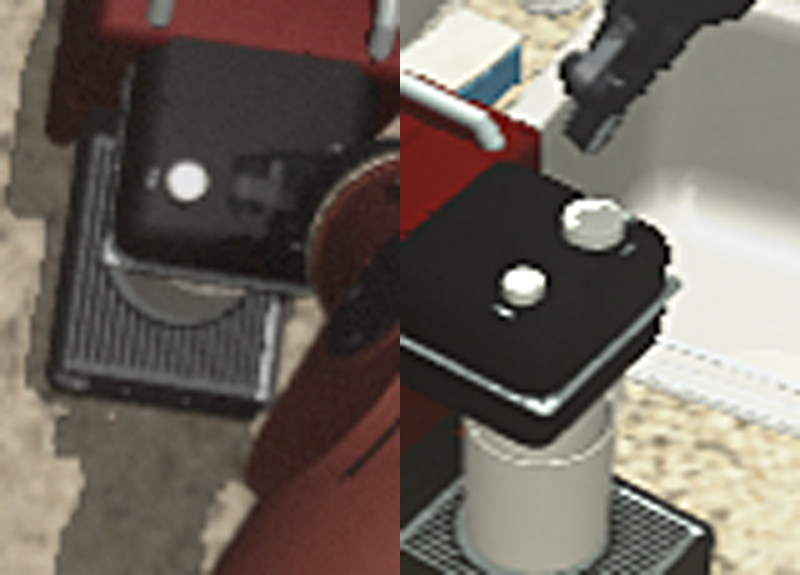

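Run:
```python
from h import *
print(plane("scene",[[363,100],[357,97]],.285))
P=arm.read_state()['tcp_pos']
for n in CI:
    c=CI[n];Rm=R.from_rotvec(c['attitude']).as_matrix()
    K=np.array([[c['fx'],0,c['cx']],[0,c['fy'],c['cy']],[0,0,1.]])
    for p in (P,np.array([.567,-.408,.243])):
        q=Rm.T@(p-c['xyz']);print(n,cv2.projectPoints(q[None],np.zeros(3),np.zeros(3),K,c['distortion'])[0].ravel())
```

```text
[[ 0.56998585 -0.40375989]
 [ 0.58857817 -0.40791578]]
scene [361.47989589  97.54255813]
scene [363.92701527 112.82477849]
top [434.14469445 171.98026346]
top [430.16722051 179.48183151]
```

Tip projections match the state, and the dark patch at (255,190) is the hand's shadow. Pressing down gently.

```bash
python3 -m creep '[[[-0.1,0,-0.6],[0,0,0],1],[[0,0,-0.5],[0,0,0],1],[[0,0,-0.2],[0,0,0],1],[[0,0,-0.1],[0,0,0],1]]' | egrep 'tcp|ft'
for i in 1 2 3; do python3 -m creep '[[[0,0,-0.08],[0,0,0],1],[[0,0,-0.04],[0,0,0],1]]' | egrep 'tcp|ft'; done
```

```text
tcp_pos: [0.5706, -0.4094, 0.2525]
ft_force: [-0.5, 0.6, 0.4]
tcp_pos: [0.5716, -0.4101, 0.2522]
ft_force: [0.6, 0.1, -0.2]
tcp_pos: [0.5718, -0.4101, 0.2495]
ft_force: [-0.1, 0.1, -1.4]
tcp_pos: [0.5719, -0.4102, 0.2463]
ft_force: [0.6, -0.6, 1.1]
```

```bash
for i in 1 2; do python3 -m creep '[[[0,0,-0.08],[0,0,0],1],[[0,0,-0.04],[0,0,0],1]]' | egrep 'tcp|ft'; done
```

```text
tcp_pos: [0.5719, -0.4102, 0.2434]
ft_force: [-1.0, -0.3, 3.2]
tcp_pos: [0.5721, -0.4104, 0.2413]
ft_force: [-6.7, 3.0, 13.2]
```

Force climbed as the spring compressed, then rose hard after about 6 mm of travel, so the button is fully pressed. Releasing and backing away.

```bash
python3 -m creep '[[[0,0,0],[0,0,0],1],[[0,0,0.3],[0,0,0],1],[[0,0,0.6],[0,0,0],1],[[0,0,0.9],[0,0,0],1],[[0,0,0.9],[0,0,0],1],[[-0.6,0.1,0.3],[0,0,0],1],[[-0.9,0,0.2],[0,0,0],1],[[-0.9,0,0],[0,0,0],1]]'
python3 -m creep '[[[-0.9,-0.2,0],[0,0,0],1],[[-0.9,-0.5,0],[0,0,0],1],[[-0.9,-0.8,0],[0,0,0],1],[[-0.5,-0.9,0],[0,0,0],1],[[0,-0.9,0],[0,0,0],1],[[0,-0.9,0],[0,0,0],1],[[0,-0.5,0],[0,0,0],1],[[0,0,0],[0,0,0],1]]'
python3 - <<'E'
from h import *
t=arm.get_image("top");sc=arm.get_image("scene")
print(blobs(t,(392,160,442,192),170),blobs(sc,(335,105,378,140),185))
f=lambda i,x,y,w,h,k:cv2.resize(i[y:y+h,x:x+w],None,fx=k,fy=k,interpolation=2)
c=np.zeros((575,800,3),np.uint8);c[:,:400]=f(t,368,140,80,115,5);c[:575,400:]=f(sc,325,95,80,115,5);cv2.imwrite("pics/c9.png",c)
a=cv2.imread("pics/top6.png");b=cv2.imread("pics/scene6.png")
print(np.argwhere(cv2.absdiff(a,t)[150:230,370:425].max(2)>60).shape, np.argwhere(cv2.absdiff(b,sc)[120:205,335:400].max(2)>60).shape)
E
```

```text
t: 12.22
tcp_pos: [0.5118, -0.4071, 0.3214]
ee_rot: [3.04, -0.242, 0.616]
ft_force: [0.2, 0.4, 0.1]
opening: -0.0
finger_force: 0.0
t: 12.88
tcp_pos: [0.4303, -0.5276, 0.3189]
ee_rot: [3.04, -0.25, 0.612]
ft_force: [0.2, 0.4, 0.2]
opening: -0.001
finger_force: 0.0
[(np.int32(40), array([404.95 , 175.825])), (np.int32(122), array([430.63114754, 179.63934426]))] [(np.int32(72), array([363.54166667, 113.04166667])), (np.int32(21), array([375.71428571, 112.38095238])), (np.int32(33), array([349.39393939, 125.84848485]))]
(0, 2) (0, 2)
```

View pics/c9.png

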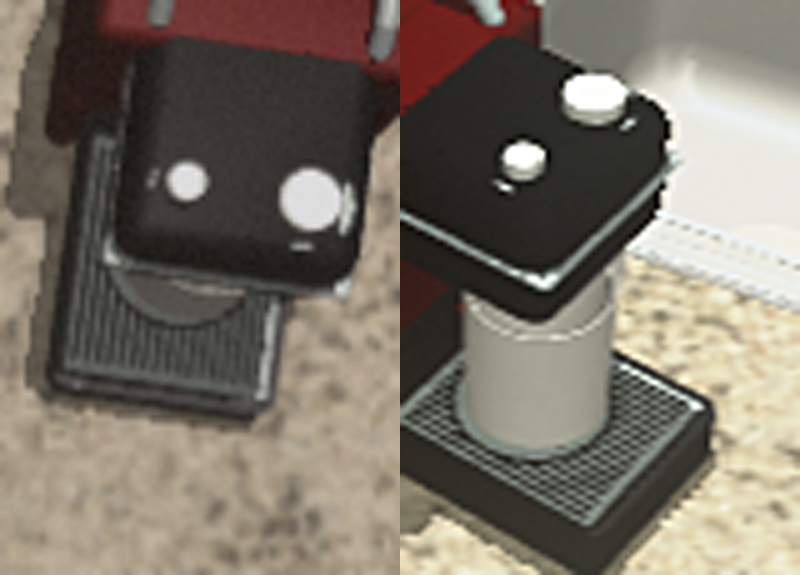

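The large button is back up, with the same blob position as before, and the tray and mug haven't moved. Handing in.

```bash
python3 -c "
from rig import arm
print(arm.close_job())"
```

```text
the job is handed in; nothing more can be done
None
```

The job is handed in: by the camera and force readings the mug is within about 3 mm of the cup rest's centre, the tray is on its stop and square to about 1°, and the large button went fully down and came back up; the verdict was not shown.

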